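Set the multimeter to capacitance and zero it

TASK

Get the multimeter ready for sorting the kit's capacitors: with a fingertip, push the tab of the range dial round until the dial clicks home at the capacitor symbol, the last but one clockwise, then press the oblong zero key on the left, below the display, right down and let it come up. Only push and press, lightly: do not grip, lift or shove the meter, do not press the round hold key on the right, and leave the parts and tools lying round it where they are.

Things in the scene. Friction and masses are not known exactly. Their poses are not given: they have to be found in the camera images.
- meter: Hand-held multimeter lying face up, loose on the bench (0.7 to 1 kg, rubber holster): 224 x 116 mm, flat face 46 mm above the bench. Origin: centre of its underside; x runs from jack end to display end, y to its left with the display at the top, z up. In this frame (mm): dial axis x -24, y 0; keys at x 50; display x 60 to 104, flush with the face.
- adapter (a point): Middle of the top of the component adapter plugged into the meter's jacks: a black block 28 mm (along the meter) x 58 mm, standing 22 mm above the face, 68 mm from the dial axis on the side away from the display. Left alone. The rest of the face is flat.
- dial_axis (a point): Where the range dial's vertical axis meets the meter's face (46 mm above the bench). Axes as the meter's. The dial: a disc 60 mm across, 5 mm high, with a black bar across it, 12 mm wide and 18 mm above the face, reaching 24 mm from the axis at its blunt end and 37 mm at the other, the tab, which has a white pointer line and stands out over the disc's rim.
- tab (a point): Top of the dial's tab, 30 mm from the dial axis, 18 mm above the face; goes round with the dial. Its y axis points from the dial axis out to the tab. A spring click holds the dial: leaving a position takes 1 to 2 N at the tab, past half-way the dial snaps on to the next position by itself and stays.
- dial (a joint): Dial angle, rad, clockwise from above; at a the tab points along (sin a, cos a) in the meter's x, y. Seven click positions, 30 degrees apart, a white symbol by each: 0 ring (meter's left), 0.524 wave, 1.047 line over dashes, 1.571 box (towards display), 2.094 diode, 2.618 capacitor (two parallel bars), 3.142 arrow (right). Stops at -0.10 and 3.24. Starts anywhere from ring to box.
- zero_key_top (a point): Middle of the top of the zero key: the oblong light grey key, 26 mm across the meter by 13 mm, on the left (x 50, y +31 mm in the meter's frame), standing 5.5 mm proud of the face. Axes as the meter's.
- zero_key (a joint): Travel of the zero key, m: 0 up, 0.004 fully down. Springs back when let go; about 1.2 N starts it and 4 N holds it fully down.
- hold_key_top (a point): Middle of the top of the hold key: the round light grey key, 14 mm across, on the right (x 50, y -31 mm in the meter's frame), 5.5 mm proud. Not to be pressed.
- hold_key (a joint): Travel of the hold key, m: 0 up, 0.004 fully down; same spring as the zero key.
- cap_a: Bystander: an electrolytic capacitor standing on the bench at the left side of the meter: black can 18 mm across, 35 mm tall. Origin at the centre of its underside.
- cap_b: Bystander: the same kind of capacitor (18 mm across, 35 mm tall), standing at the right side of the meter. Origin at the centre of its underside.
- spool: Bystander: a spool of solder wire standing on its flange, 56 mm across, 40 mm tall, 14 to 16 cm to the left of the meter's middle. Origin at the centre of its underside.
- screwdriver: Bystander: a black-handled screwdriver, 170 mm long, lying beside the meter on its right. Origin on the bench below its middle.
- pedal: Bystander: a finished effects pedal, bare aluminium box 112 x 61 x 32 mm with three black knobs (up to 46 mm high) and a foot switch, on the bench beyond the meter. Origin at the centre of its underside.
- marker: Bystander: a white marker pen with a blue cap, 136 mm long, lying across the bench beyond the meter. Origin on the bench below its middle.

How it is judged:
By the outcome, as a careful person would: the job done as asked, in the order asked, and still so for the second after the job is handed in, with the robot touching nothing.
It also fails if it takes over 45 s, if anything falls off the work surface, if the arm or the gripper's body presses on something with over 40 N, if the wrist force passes 120 N, or if a joint passes its speed limit or range.

ROBOT

A 6-joint arm with a two-finger parallel gripper is mounted at the origin on the work surface. World frame = base frame: x ahead of the robot, y to its left, z up, the work surface at z = 0. Lengths are in m, angles in rad, forces in N, time in s.
With the tool pointing down it reaches from about 0.25 to 0.725 m from the base axis. Payload 4 kg.
Tool frame: the origin (TCP) lies where the fingers leave the gripper's body, on its centre line; the fingertips stand 73 mm ahead of it and the grasp point (between the pads) lies 54 mm ahead of it (bot.tips_ahead is the z of the fingertips in the tool frame, in m); z points along the fingers, y is the direction in which the jaws open and shut (so a half turn about z gives the same grasp; the last joint's range is limited). The gripper opens to 85 mm and grips with 20 to 120 N. Pads are 22 mm wide; open, the fingers measure 114 mm over their backs; the gripper's body (76 mm by 85 mm) begins 54 mm behind the grasp point. The pads swing forward as they close: fully open they stand 13 mm farther back than shut.
Start: joints at [-1.22, 0.241, 0.005, 1.335, 0, 1.571], TCP at [0.172, -0.47, 0.304] pointing down, gripper open.
Joint ranges: [-2.72, 2.72], [-1.05, 1.87], [-1.09, 1.28], [-1.99, 2.15], [-1.42, 1.44], [-3.14, 3.14]. Speed limits (rad/s): [2.79, 2.79, 3.14, 3.14, 3.14, 3.14].

INTERFACE

Orientations are given as a unit quaternion [x, y, z, w].
In Python, from workcell import readout, camera, get_calibration, order, bot gives the robot as it stands.
- The arm moves only by the tool send_rows, never from a script. Its argument "moves" is a list of rows, each a list of 3 entries, a list of its own where there are three numbers: the shift along the tool's x, y, z in mm, then the turn, a rotation vector about the tool's x, y, z in rad, then the finger opening in mm, from 0 to 85.4. In form: [[[dx, dy, dz], [ax, ay, az], grip], ...]. A call has 1 to 12 rows; each row is the pose to reach, as a shift and turn from the pose measured when the call began, along the tool's axes at that moment; what a row does not reach only later rows make up. A row lasts 1/12 s, in which the tool goes at most 41.7 mm and 7.16 degrees, less where a joint would pass 70% of its speed; a pose out of reach is approached as far as the arm can. A call with a gripper value outside its range is refused whole. The fingers move at their own pace and stop on an object; the grip force is fixed at half the most. Time passes only in rows, so rows that repeat a pose let the fingers close. It gives the time, the measured TCP pose, the force and the opening at its end, in the units of the state.
- readout.get_obs(): the state, without advancing time (a new reading comes with each control period).
- camera(name): name is "scene" or "top" or "wrist"; returns the picture (480x640x3 uint8, red, green, blue); there is no depth.
- get_calibration(name): a dict with "fx", "fy", "cx", "cy" (pixels), "R" (3x3) and "t" (3): a world point X has camera coordinates R X + t. Camera axes: x right, y down, z forward; pixel columns grow to the right and rows downward; lengths in m; the calibration is good to about 2 mm. A picture is of the moment at which its call begins: read the wrist's pose just before it. get_calibration takes no time and is no camera call; for the wrist camera it gives the pose at the moment of the call.
- order.job_done(): hands the job in, once; it reports no verdict.
The state is a dict: "clock": time; "joint_pos": joint angles; "joint_vel": joint speeds; "tau": joint torques, N m; "eef_pos": TCP position; "tool_rot": TCP orientation; "ft_force": force on the tool from outside, world axes, zero at the start; "ft_torque": the same for the moment, N m; "grip_width": finger opening in m.
Only numpy, scipy, OpenCV 4.12 (cv2) and the standard library are available. Lean on these libraries where they do the work, as an engineer would, in place of code of your own. Each camera call takes 0.05 s, during which the arm holds its last target. There are 200 camera calls.

## Working session

There is one attempt and no reset: what is moved stays moved. The work goes in short steps, Python scripts to look and compute and a tool call to move; the robot and the scene stay as the last step left them, time stands still between calls to the robot, and variables do not carry over. Pictures are saved under pics/ and viewed, about 8 in all and at most 12, crops included, and the job is handed in when it is done.

Besides the shell and the picture viewer there is one more tool, called after "Call:" as a command line: name --argument value ..., lists and objects as JSON in quotes. send_rows: Moves the arm, as the interface text tells. Its arguments: {"type":"object","properties":{"moves":{"type":"array","items":{"type":"array"}}},"required":["moves"]}

```bash
mkdir -p pics; ls
python3 - <<'E'
from workcell import readout,camera,get_calibration,bot
import cv2
o=readout.get_obs();print(o,bot.tips_ahead)
for n in("top","scene"):
    c=get_calibration(n);print(n,c)
    cv2.imwrite(f"pics/{n}0.png",camera(n)[:,:,::-1])
E
```

```text
pics
{'clock': 0.0, 'joint_pos': array([-1.22000398e+00,  2.41427908e-01,  3.68877302e-03,  1.33517399e+00,
        1.46947538e-05,  1.57074032e+00]), 'joint_vel': array([-0.00230213, -0.00012337, -0.00066723, -0.00062966, -0.00168352,
       -0.00148901]), 'tau': array([ 9.73944079e-04, -3.72323692e+01,  2.52403468e+01,  1.70221488e-02,
       -4.47520745e-05, -6.86366121e-06]), 'eef_pos': array([ 0.17165727, -0.46909304,  0.3029918 ]), 'tool_rot': array([ 9.84652047e-01,  1.74525715e-01, -1.77424808e-04, -1.04344701e-03]), 'ft_force': array([-0.57099695, -0.98731246,  0.12059334]), 'ft_torque': array([ 0.00042103, -0.00994519,  0.01363299]), 'grip_width': 0.08552591616407938} 0.0726
top {'fx': 591.0636100129631, 'fy': 591.0636100129631, 'cx': 324.2264906048544, 'cy': 236.4969819517302, 'R': array([[ 0.00430147, -0.99998621, -0.00301401],
       [-0.99757216, -0.00408155, -0.06952069],
       [ 0.06950743,  0.00330573, -0.99757596]]), 't': array([0.03746254, 0.59394987, 1.13665571])}
scene {'fx': 579.4244185224751, 'fy': 579.4244185224751, 'cx': 327.0623228929178, 'cy': 242.08297792148088, 'R': array([[ 0.43205874,  0.90175822, -0.01254457],
       [ 0.69148055, -0.34017402, -0.63728823],
       [-0.57894723,  0.26667162, -0.77052343]]), 't': array([-0.31587553, -0.33065889,  1.33679621])}
```

View pics/top0.png

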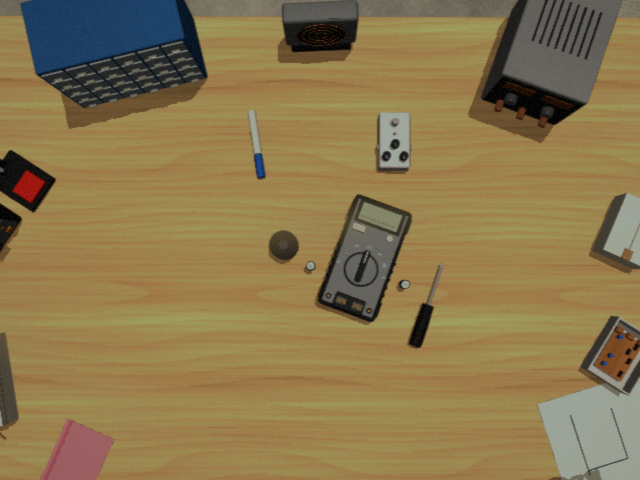

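Run:
```python
import cv2
i=cv2.imread("pics/top0.png")[188:328,305:425]
cv2.imwrite("pics/crop.png",cv2.resize(i,None,fx=4.2,fy=4.2,interpolation=cv2.INTER_CUBIC))
j=cv2.imread("pics/scene0.png"); cv2.imwrite("pics/s.png",j)
```

```text
(no output)
```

View pics/crop.png

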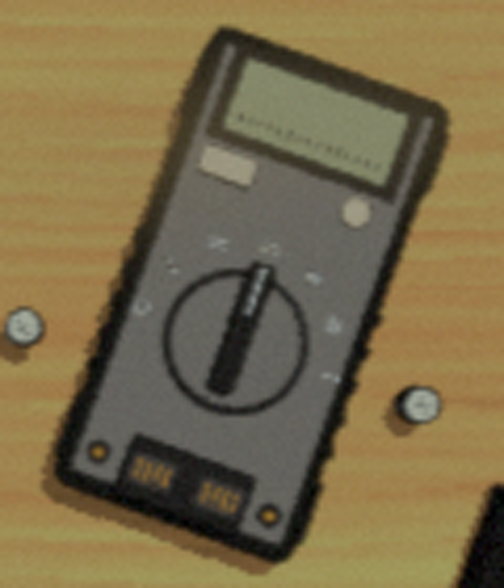

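View pics/s.png

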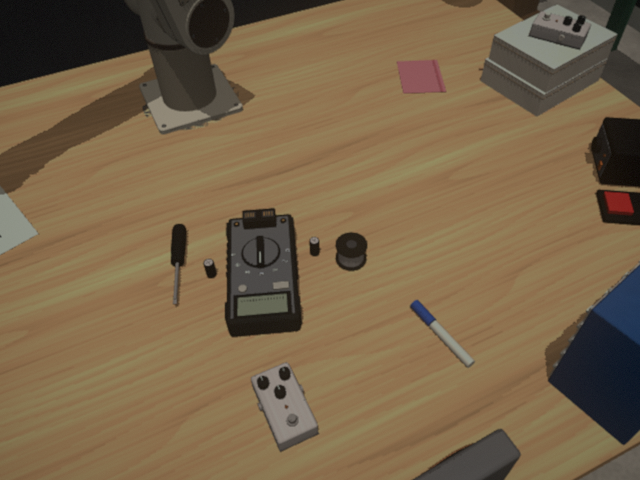

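```bash
cat > h.py <<'E'
import numpy as np
from workcell import readout,camera,get_calibration
def ray(n,uv,z,c=None):
    c=c or get_calibration(n); R=np.array(c["R"]);t=np.array(c["t"])
    C=-R.T@t; d=R.T@np.array([(uv[0]-c["cx"])/c["fx"],(uv[1]-c["cy"])/c["fy"],1])
    return C+d*(z-C[2])/d[2]
def proj(n,X,c=None):
    c=c or get_calibration(n); p=np.array(c["R"])@X+c["t"]
    return np.array([c["fx"]*p[0]/p[2]+c["cx"],c["fy"]*p[1]/p[2]+c["cy"]])
E
python3 - <<'E'
from h import *
from scipy.optimize import least_squares
cr=lambda p:((p[0]+.5)/4.2-.5+305,(p[1]+.5)/4.2-.5+188)
P={'zero':((228,167),(50,31),51.5),'hold':((356,212),(50,-31),51.5),'dial':((236,341),(-24,0),51),'adapter':((190,480),(-92,0),68)}
D={'tab':((264,264),64),'blunt':((219,393),64),'capL':((24,327),35),'capR':((420,405),35)}
W={k:ray("top",cr(v[0]),v[2]/1e3)[:2] for k,v in P.items()}
def f(q,ks=P):
    c,s=np.cos(q[2]),np.sin(q[2]);R=np.array([[c,-s],[s,c]])
    return np.concatenate([(q[:2]+R@(np.array(P[k][1])/1e3)-W[k])*1e3 for k in ks])
r=least_squares(f,[.5,0,-.3]);print(r.x,f(r.x).round(1))
c,s=np.cos(r.x[2]),np.sin(r.x[2]);R=np.array([[c,-s],[s,c]])
for k,v in D.items():
    w=ray("top",cr(v[0]),v[1]/1e3)[:2];print(k,w,(R.T@(w-r.x[:2])*1e3).round(1))
print(W)
for k,z in(("zero",.0515),("hold",.0515),("dial",.051)):
    print(k,proj("scene",np.r_[r.x[:2]+R@(np.array(P[k][1])/1e3),z]))
E
```

```text
[ 0.55311841 -0.0385665  -0.34353103] [ 1.3  0.   0.7 -0.3  0.1 -0.6 -2.   0.9]
tab [ 0.56474359 -0.04166437] [12.  1.]
blunt [ 0.50703895 -0.02153914] [-49.1   0.5]
capL [0.53669155 0.06644533] [-50.8  93.3]
capR [ 0.50179484 -0.11502975] [-22.6 -89.3]
{'zero': array([ 0.60934627, -0.02622629]), 'hold': array([ 0.58909917, -0.08427608]), 'dial': array([ 0.53044603, -0.02988854]), 'adapter': array([ 0.46851705, -0.00848608])}
zero [279.83908816 283.95570708]
hold [241.37201111 287.47651723]
dial [259.34818266 250.37336574]
```

```bash
cat >> h.py <<'E'
from scipy.spatial.transform import Rotation as Ro
M=np.array([.55311841,-.0385665]);YAW=-.34353
def w(m): c,s=np.cos(YAW),np.sin(YAW); return M+np.array([[c,-s],[s,c]])@np.array(m)/1e3
def rel(xy,tipz,yaw,o=None):
    o=o or readout.get_obs(); R=Ro.from_quat(o["tool_rot"])
    T=Ro.from_matrix(np.array([[np.cos(yaw),np.sin(yaw),0],[np.sin(yaw),-np.cos(yaw),0],[0,0,-1]]))
    d=R.inv().apply(np.r_[xy,tipz+.0726]-o["eef_pos"])*1e3
    return [d.round(1).tolist(),(R.inv()*T).as_rotvec().round(3).tolist(),0]
def dialpose(th,off,rc=30,ax=(-24,0)):
    r=np.array([np.sin(th),np.cos(th)]);t=np.array([np.cos(th),-np.sin(th)])
    yaw=np.arctan2(t[1],t[0])+YAW+np.pi
    yaw=(yaw+np.pi)%(2*np.pi)-np.pi
    return w(np.array(ax)+rc*r-off*t),yaw
E
python3 - <<'E'
from h import *
p,y=dialpose(1.571,30);print(p,y,rel(p,.12,y))
E
```

```text
[ 0.56887592 -0.01234804] 1.227062653589793 [[530.0, -292.3, 111.0], [-0.002, -0.001, -0.876], 0]
```

Call:
send_rows --moves '[[[530,-292,60],[0,0,-0.87],0],[[530,-292,60],[0,0,-0.87],0],[[530,-292,60],[0,0,-0.87],0],[[530,-292,60],[0,0,-0.87],0],[[530,-292,60],[0,0,-0.87],0],[[530,-292,60],[0,0,-0.87],0],[[530,-292,60],[0,0,-0.87],0],[[530,-292,60],[0,0,-0.87],0],[[530,-292,60],[0,0,-0.87],0],[[530,-292,60],[0,0,-0.87],0],[[530,-292,60],[0,0,-0.87],0],[[530,-292,60],[0,0,-0.87],0]]'

```text
clock: 1.1
eef_pos: [0.499, -0.0921, 0.2539]
tool_rot: [0.819, 0.573, -0.0, -0.001]
ft_force: [-0.1, -1.8, -0.6]
grip_width: 0.0001
```

Run:
```python
from h import *
p,y=dialpose(1.571,30);print(rel(p,.12,y))
```

```text
[[98.8, 38.4, 61.3], [-0.002, -0.001, -0.006], 0]
```

Call:
send_rows --moves '[[[99,38,20],[0,0,0],0],[[99,38,20],[0,0,0],0],[[99,38,20],[0,0,0],0],[[99,38,61],[0,0,0],0],[[99,38,61],[0,0,0],0],[[99,38,61],[0,0,0],0]]'

```text
clock: 1.6
eef_pos: [0.5663, -0.0116, 0.1901]
tool_rot: [0.819, 0.574, -0.003, -0.003]
ft_force: [0.2, 0.2, 0.7]
grip_width: -0.0
```

Run:
```python
from h import *
import cv2
o=readout.get_obs();c=get_calibration("wrist");i=camera("wrist")[:,:,::-1].copy()
for m,z in(((-24,0),.051),((6,0),.064),((50,31),.0515),((50,-31),.0515)):
    u=proj("wrist",np.r_[w(m),z],c);print(m,u);cv2.circle(i,tuple(int(a) for a in u),3,(0,0,255),1)
cv2.imwrite("pics/w1.png",i);print(o["eef_pos"],o["ft_force"])
```

```text
(-24, 0) [272.7443035  301.19729198]
(6, 0) [323.47963519 311.80223057]
(50, 31) [400.93115085 252.02931559]
(50, -31) [394.9011226  347.01794562]
[ 0.56627167 -0.0115504   0.19007581] [0.16864545 0.1720475  0.7402563 ]
```

View pics/w1.png

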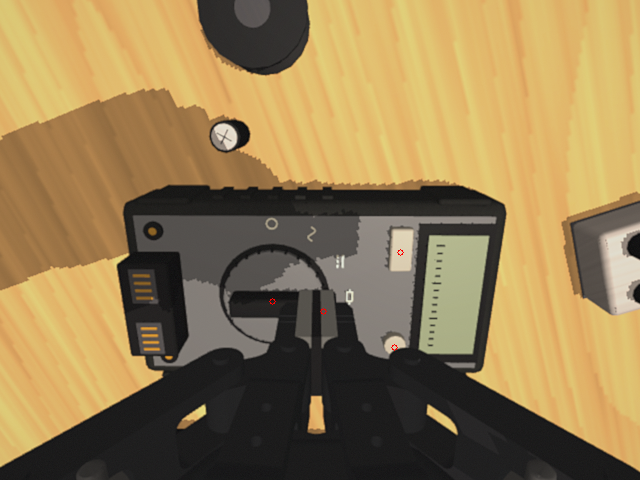

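Run:
```python
from h import *
for z,o in((.085,30),(.057,30)):
    p,y=dialpose(1.571,o);print(rel(p,z,y))
print(proj("wrist",np.r_[dialpose(1.571,30)[0],.12]))
```

```text
[[0.2, 1.5, 34.7], [-0.005, 0.0, -0.006], 0]
[[0.2, 1.6, 62.7], [-0.005, 0.0, -0.006], 0]
[320.50453743 310.11763087]
```

Call:
send_rows --moves '[[[0,1.5,20],[0,0,0],0],[[0,1.5,40],[0,0,0],0],[[0,1.5,55],[0,0,0],0],[[0,1.5,62.7],[0,0,0],0],[[0,1.5,62.7],[-0.005,0,-0.006],0],[[0,1.5,62.7],[-0.005,0,-0.006],0]]'

```text
clock: 2.15
eef_pos: [0.5692, -0.0132, 0.131]
tool_rot: [0.818, 0.575, 0.001, 0.001]
ft_force: [-0.4, -0.1, 0.7]
grip_width: -0.0002
```

Run:
```python
from h import *
for th,o in [(1.571,24),(1.571,19)]+[(t,17) for t in np.arange(1.62,2.15,.07)]:
    p,y=dialpose(th,o);print(round(th,2),rel(p,.057,y))
```

```text
1.57 [[-5.3, -0.6, 1.4], [0.002, -0.001, -0.001], 0]
1.57 [[-10.3, -0.6, 1.4], [0.002, -0.001, -0.001], 0]
1.62 [[-13.8, 0.2, 1.4], [0.002, -0.001, 0.048], 0]
1.69 [[-16.0, 1.2, 1.4], [0.002, -0.001, 0.118], 0]
1.76 [[-18.3, 2.1, 1.4], [0.002, -0.001, 0.188], 0]
1.83 [[-20.6, 2.8, 1.4], [0.002, -0.001, 0.258], 0]
1.9 [[-22.9, 3.3, 1.4], [0.002, -0.001, 0.328], 0]
1.97 [[-25.3, 3.7, 1.4], [0.002, -0.001, 0.398], 0]
2.04 [[-27.7, 3.9, 1.4], [0.002, -0.001, 0.468], 0]
2.11 [[-30.1, 3.9, 1.4], [0.002, -0.001, 0.538], 0]
```

Call:
send_rows --moves '[[[-5.3,-0.6,1.0],[0,0,0],0],[[-10.3,-0.6,1.0],[0,0,0],0],[[-13.8,0.2,1.0],[0,0,0.048],0],[[-16,1.2,1.0],[0,0,0.118],0],[[-18.3,2.1,1.0],[0,0,0.188],0],[[-20.6,2.8,1.0],[0,0,0.258],0],[[-22.9,3.3,1.0],[0,0,0.328],0],[[-25.3,3.7,1.0],[0,0,0.398],0],[[-27.7,3.9,1.0],[0,0,0.468],0],[[-27.7,3.9,1.0],[0,0,0.468],0]]'

```text
clock: 2.98
eef_pos: [0.5639, -0.0414, 0.1312]
tool_rot: [0.929, 0.369, 0.002, 0.001]
ft_force: [-0.1, -0.3, 0.7]
grip_width: -0.0008
```

Run:
```python
from h import *
import cv2
o=readout.get_obs()
i=camera("wrist")[:,:,::-1]; s=camera("scene")[:,:,::-1]; t=camera("top")[:,:,::-1]
a=cv2.resize(i[150:430,80:560],(480,280)); b=cv2.resize(s[200:340,210:330],(480,560),interpolation=cv2.INTER_CUBIC)[:310]
cv2.imwrite("pics/c2.png",np.vstack([a,b]));print(o["eef_pos"],o["ft_force"])
for th in np.arange(2.04,2.58,.07):
    p,y=dialpose(th,17);print(round(th,2),rel(p,.057,y,o))
```

```text
[ 0.56385541 -0.04142578  0.13117172] [-0.05482989 -0.27715495  0.68513475]
2.04 [[0.3, -0.9, 1.6], [0.003, -0.002, -0.002], 0]
2.11 [[-1.8, 0.2, 1.6], [0.003, -0.003, 0.068], 0]
2.18 [[-4.0, 1.2, 1.6], [0.003, -0.003, 0.138], 0]
2.25 [[-6.3, 2.0, 1.6], [0.003, -0.003, 0.208], 0]
2.32 [[-8.6, 2.7, 1.6], [0.003, -0.003, 0.278], 0]
2.39 [[-11.0, 3.2, 1.6], [0.003, -0.003, 0.348], 0]
2.46 [[-13.4, 3.5, 1.6], [0.003, -0.003, 0.418], 0]
2.53 [[-15.8, 3.6, 1.5], [0.002, -0.003, 0.488], 0]
```

View pics/c2.png

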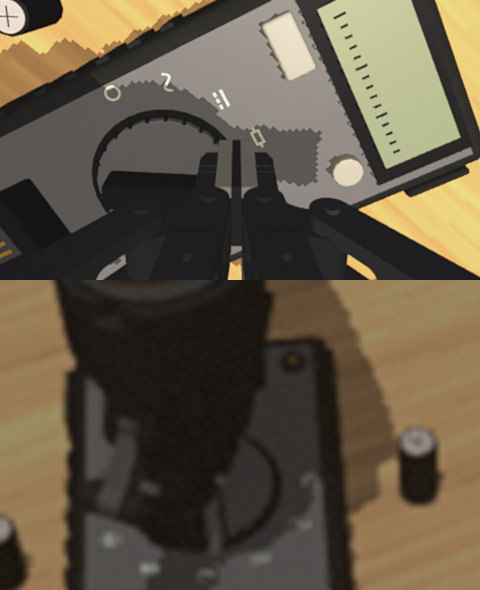

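Call:
send_rows --moves '[[[-1.8,0.2,1.0],[0,0,0.068],0],[[-4,1.2,1.0],[0,0,0.138],0],[[-6.3,2,1.0],[0,0,0.208],0],[[-8.6,2.7,1.0],[0,0,0.278],0],[[-11,3.2,1.0],[0,0,0.348],0],[[-13.4,3.5,1.0],[0,0,0.418],0],[[-15,3.6,1.0],[0,0,0.465],0],[[-15,3.6,1.0],[0,0,0.465],0]]'

```text
clock: 3.8
eef_pos: [0.5553, -0.0539, 0.1299]
tool_rot: [0.989, 0.147, 0.002, 0.0]
ft_force: [-0.2, 0.1, 0.2]
grip_width: 0.0
```

Call:
send_rows --moves '[[[8,0,0],[0,0,0],0],[[8,0,-30],[0,0,0],0],[[40,0,-60],[0,0,0],0],[[80,0,-60],[0,0,0],0],[[100,0,-60],[0,0,0],0],[[100,0,-60],[0,0,0],0]]'

```text
clock: 4.3
eef_pos: [0.6554, -0.023, 0.1908]
tool_rot: [0.989, 0.149, 0.005, 0.001]
ft_force: [0.7, 0.3, 0.5]
grip_width: 0.0001
```

Run:
```python
from h import *
import cv2
o=readout.get_obs();c=get_calibration("wrist");i=camera("wrist")[:,:,::-1].copy();t=camera("top")[:,:,::-1]
for m,z in(((-24,0),.051),((-24+15,-26),.064),((50,31),.0515),((50,-31),.0515)):
    u=proj("wrist",np.r_[w(m),z],c);print(m,u);cv2.circle(i,tuple(int(a) for a in u),3,(0,0,255),1)
cv2.imwrite("pics/w3.png",i);cv2.imwrite("pics/top3.png",t);print(o["eef_pos"],o["ft_force"])
```

```text
(-24, 0) [270.73426718 428.31997929]
(-9, -26) [315.69667042 448.42111146]
(50, 31) [298.4953568  324.11876656]
(50, -31) [377.8168606  376.30699308]
[ 0.65538799 -0.02303302  0.19084304] [0.66748583 0.30538823 0.52696076]
```

View pics/w3.png

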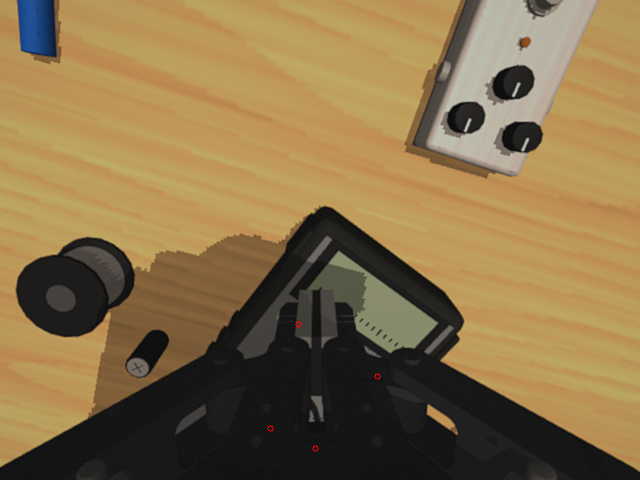

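Call:
send_rows --moves '[[[-30,0,-30],[0,0,0],0],[[-70,0,-60],[0,0,0],0],[[-110,0,-60],[0,0,0],0],[[-150,0,-60],[0,0,0],0],[[-190,0,-60],[0,0,0],0],[[-210,0,-60],[0,0,0],0],[[-220,0,-60],[0,0,0],0],[[-220,0,-60],[0,0,0],0]]'

```text
clock: 5.07
eef_pos: [0.4379, -0.089, 0.2491]
tool_rot: [0.989, 0.147, 0.001, 0.0]
ft_force: [0.9, -0.8, 0.4]
grip_width: 0.0002
```

Run:
```python
from h import *
import cv2
o=readout.get_obs();c=get_calibration("wrist");i=camera("wrist")[:,:,::-1].copy();cv2.imwrite("pics/top4.png",camera("top")[:,:,::-1])
for m,z in(((-24,0),.051),((-24+15,-26),.064),((50,31),.0515),((50,-31),.0515)):
    u=proj("wrist",np.r_[w(m),z],c);print(m,u);cv2.circle(i,tuple(int(a) for a in u),3,(0,0,255),1)
cv2.imwrite("pics/w4.png",i);print(o["eef_pos"],o["ft_force"])
```

```text
(-24, 0) [269.64817661  65.87488207]
(-9, -26) [316.70808352  69.46531766]
(50, 31) [298.1966801  -81.60593774]
(50, -31) [381.77150864  -8.06165471]
[ 0.43793051 -0.08904931  0.24910076] [ 0.91966385 -0.84536743  0.36488001]
```

View pics/w4.png

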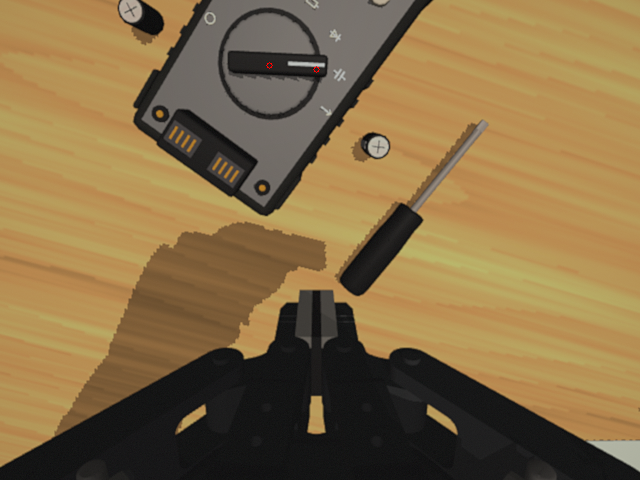

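```bash
python3 - <<'E'
from h import *
import cv2
i=cv2.imread("pics/w4.png");g=cv2.cvtColor(i,6)
m=np.zeros_like(g);m[55:78,282:328]=1
red=(i[:,:,2].astype(int)-i[:,:,1]>60)
ys,xs=np.nonzero((g>130)&(m>0)&~cv2.dilate(red.astype(np.uint8),np.ones((3,3))).astype(bool))
l=cv2.fitLine(np.c_[xs,ys].astype(np.float32),2,0,.01,.01).ravel();print(l,xs.min(),xs.max(),len(xs))
c=get_calibration("wrist")
P=[ray("wrist",(x,l[3]+(x-l[2])*l[1]/l[0]),.064,c)[:2] for x in(xs.min(),xs.max())]
C,S=np.cos(YAW),np.sin(YAW);R=np.array([[C,-S],[S,C]])
q=[R.T@(p-w((-24,0)))*1e3 for p in P];print(q,[np.arctan2(*a) for a in q],np.arctan2(*(q[1]-q[0])))
# meter movement between first and last top images
a,b=(cv2.imread(f"pics/top{k}.png",0)[185:330,300:420].astype(np.float32) for k in "04")
for n,s in(("top half",np.s_[0:55,40:115]),("jack end",np.s_[100:145,10:85])):
    print(n,cv2.phaseCorrelate(a[s].copy(),b[s].copy()))
E
python3 -c "
import cv2
i=cv2.imread('pics/top4.png')[150:360,250:460]
cv2.imwrite('pics/t4.png',cv2.resize(i,(588,588),interpolation=2))"
```

```text
[9.9944496e-01 3.3312865e-02 3.0518182e+02 6.3742424e+01] 288 324 132
[array([10.95381657, -8.23332598]), array([ 23.39477087, -26.06718011])] [np.float64(2.215346168083954), np.float64(2.410171603970018)] 2.532477069689406
top half ((0.42449539608004727, 0.0350980716968472), 1.0028385230170356)
jack end ((0.6494707894517546, 0.6562061536388235), 0.7203877648247613)
```

View pics/t4.png

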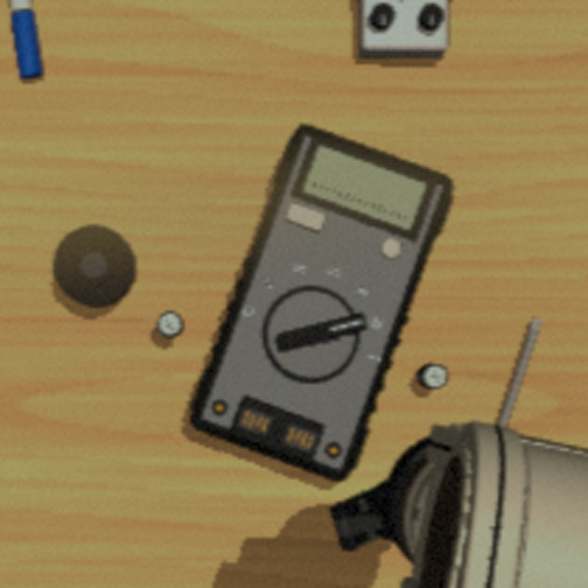

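Call:
send_rows --moves '[[[30,0,-10],[0,0,0],0],[[60,0,-20],[0,0,0],0],[[75,0,-30],[0,0,0],0],[[75,0,-30],[0,0,0],0],[[75,0,-30],[0,0,0],0]]'

```text
clock: 5.58
eef_pos: [0.5146, -0.0661, 0.2791]
tool_rot: [0.989, 0.149, 0.002, 0.001]
ft_force: [0.2, -1.3, 0.1]
grip_width: -0.0002
```

Run:
```python
from h import *
import cv2
c=get_calibration("wrist");i=camera("wrist")[:,:,::-1].copy();cv2.imwrite("pics/w5raw.png",i)
np.savez("c5.npz",**{k:np.array(v) for k,v in c.items()})
for m,z in(((-24,0),.051),((-24+18.5,-32),.064),((50,31),.0515),((50,-31),.0515)):
    u=proj("wrist",np.r_[w(m),z],c);print(m,u);cv2.circle(i,tuple(int(a) for a in u),3,(0,0,255),1)
cv2.imwrite("pics/w5.png",cv2.resize(i[0:300,140:540],(800,600)))
```

```text
(-24, 0) [277.22602837 184.13165626]
(-5.5, -32) [325.28384195 192.85986358]
(50, 31) [301.35400485  75.12880752]
(50, -31) [369.20998    129.31318806]
```

View pics/w5.png

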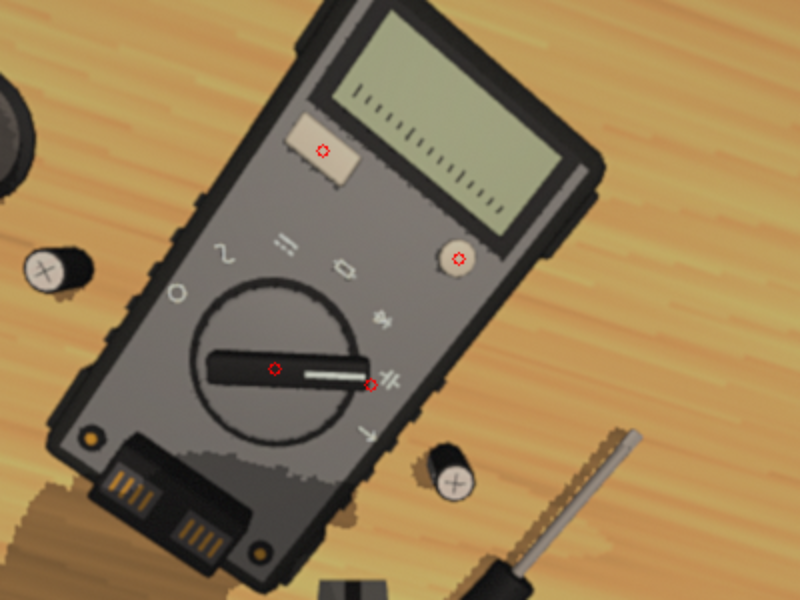

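Run:
```python
from h import *
import cv2
d=np.load("c5.npz");c={k:d[k] for k in d.files}
i=cv2.imread("pics/w5raw.png");g=cv2.cvtColor(i,6)
cr=lambda p:((p[0]+.5)/2-.5+140,(p[1]+.5)/2-.5)
g2=g.copy(); m=np.zeros_like(g);m[178:196,290:324]=1
ys,xs=np.nonzero((g>120)&(m>0))
l=cv2.fitLine(np.c_[xs,ys].astype(np.float32),2,0,.01,.01).ravel()
y=lambda x:l[3]+(x-l[2])*l[1]/l[0]
a,b=[ray("wrist",(x,y(x)),.064,c)[:2] for x in(xs.min(),xs.max())]
ang=lambda v:np.degrees(np.arctan2(v[1],v[0]))
print("line",xs.min(),xs.max(),ang(b-a),np.linalg.norm(b-a),b)
K=lambda p,z:ray("wrist",cr(p),z,c)[:2]
z,h=K((324,150),.0515),K((458,257),.0515)
print("z-h",np.linalg.norm(z-h),"meter yaw",ang(z-h)-90)
ds=K((274,361),.051);e=K((391,159),.046)
print("dial",ds,w((-24,0)),"key mid",(z+h)/2,np.linalg.norm((z+h)/2-ds),"yaw",ang((z+h)/2-ds))
print("bar edge dirs",[ang(K(q,.064)-K(p,.064)) for p,q in(((212,351),(367,359)),((212,383),(362,390)))])
# display edges long side
print("disp",ang(K((333,98),.046)-K((500,236),.046))-90, ang(K((394,12),.046)-K((562,157),.046))-90)
for n,p in dict(ring=(177,293),wave=(224,254),box=(345,268),diode=(382,319),cap=(390,380),arrow=(367,433)).items(): print(n,ang(K(p,.046)-ds))
```

```text
line 292 322 -75.6432908851885 0.022163066429201895 [ 0.53985721 -0.06345208]
z-h 0.061172895977501085 meter yaw -19.668715510468743
dial [ 0.53330215 -0.02933821] [ 0.53052069 -0.03048299] key mid [ 0.60066517 -0.05521823] 0.0721633688056287 yaw -21.01613742401525
bar edge dirs [np.float64(-75.89598641186647), np.float64(-75.64951075373767)]
disp -20.04100318427676 -19.94035609440776
ring 72.60253798475581
wave 41.674127403997424
box -21.41728265473819
diode -52.586809831019245
cap -83.3865696860753
arrow -112.53125191558368
```

```bash
sed -i 's/^M=.*/YAW=-.349;M=np.array([.532,-.0298])+.024*np.array([np.cos(YAW),np.sin(YAW)])/' h.py
python3 - <<'E'
from h import *
o=readout.get_obs()
for th,off,z in((2.5,32,.1),(2.5,28,.057)):
    p,y=dialpose(th,off);print(th,off,rel(p,z,y,o),p)
E
```

```text
2.5 32 [[60.2, 0.7, 106.1], [0.001, -0.002, 0.005], 0] [ 0.57129305 -0.04929504]
2.5 28 [[56.1, 0.6, 149.1], [0.001, -0.002, 0.005], 0] [ 0.56746305 -0.05044878]
```

Call:
send_rows --moves '[[[30,0.6,20],[0,0,0],0],[[60,0.6,50],[0,0,0],0],[[60,0.6,85],[0,0,0],0],[[60,0.6,110],[0,0,0],0],[[60,0.6,130],[0,0,0],0],[[58,0.6,145],[0,0,0],0],[[56,0.6,149],[0,0,0],0],[[56,0.6,149],[0,0,0],0]]'

```text
clock: 6.3
eef_pos: [0.5649, -0.0506, 0.1276]
tool_rot: [0.989, 0.148, -0.001, -0.0]
ft_force: [-0.2, -0.4, 0.5]
grip_width: 0.0002
```

Run:
```python
from h import *
o=readout.get_obs()
for th,off in((2.5,22),(2.5,19),(2.54,17),(2.57,17),(2.6,17),(2.62,17)):
    p,y=dialpose(th,off);print(th,off,rel(p,.057,y,o),p)
```

```text
2.5 22 [[-3.6, 0.6, -1.9], [-0.001, 0.003, 0.005], 0] [ 0.56171805 -0.05217939]
2.5 19 [[-6.6, 0.5, -1.9], [-0.001, 0.003, 0.005], 0] [ 0.55884556 -0.0530447 ]
2.54 17 [[-9.8, 1.2, -1.9], [-0.001, 0.003, 0.045], 0] [ 0.55595801 -0.05459947]
2.57 17 [[-10.7, 1.6, -1.9], [-0.001, 0.003, 0.075], 0] [ 0.55520335 -0.05530695]
2.6 17 [[-11.6, 2.1, -1.9], [-0.001, 0.003, 0.105], 0] [ 0.55442782 -0.05599147]
2.62 17 [[-12.3, 2.3, -1.9], [-0.001, 0.003, 0.125], 0] [ 0.55389954 -0.05643475]
```

Call:
send_rows --moves '[[[-3.6,0.6,-1.5],[0,0,0],0],[[-6.6,0.6,-1.5],[0,0,0],0],[[-9.8,1.2,-1.5],[0,0,0.045],0],[[-10.7,1.6,-1.5],[0,0,0.075],0],[[-11.6,2.1,-1.5],[0,0,0.105],0],[[-12.3,2.3,-1.5],[0,0,0.125],0],[[-12.3,2.3,-1.5],[0,0,0.125],0],[[-12.3,2.3,-1.5],[0,0,0.125],0]]'

```text
clock: 6.97
eef_pos: [0.5541, -0.0566, 0.13]
tool_rot: [0.996, 0.086, -0.001, 0.0]
ft_force: [1.0, 1.3, -0.3]
grip_width: -0.0001
```

Call:
send_rows --moves '[[[8,0,0],[0,0,0],0],[[12,0,-30],[0,0,0],0],[[12,0,-70],[0,0,0],0],[[0,0,-110],[0,0,0],0],[[-20,0,-150],[0,0,0],0],[[-40,0,-150],[0,0,0],0],[[-40,0,-150],[0,0,0],0],[[-40,0,-150],[0,0,0],0]]'

```text
clock: 7.63
eef_pos: [0.5151, -0.0635, 0.2814]
tool_rot: [0.996, 0.086, 0.001, 0.0]
ft_force: [-0.4, 0.5, 0.7]
grip_width: 0.0003
```

Run:
```python
from h import *
import cv2
c=get_calibration("wrist");i=camera("wrist")[:,:,::-1].copy();cv2.imwrite("pics/w6raw.png",i)
np.savez("c6.npz",**{k:np.array(v) for k,v in c.items()})
for m,z in(((-24,0),.051),((-24+18.5,-32),.064),((50,31),.0515),((50,-31),.0515)):
    print(m,proj("wrist",np.r_[w(m),z],c))
cv2.imwrite("pics/w6.png",cv2.resize(i[0:300,140:540],(800,600)))
```

```text
(-24, 0) [276.65779588 187.04589381]
(-5.5, -32) [324.56962969 189.98471376]
(50, 31) [287.16744744  76.73260502]
(50, -31) [360.85641969 121.71171864]
```

View pics/w6.png

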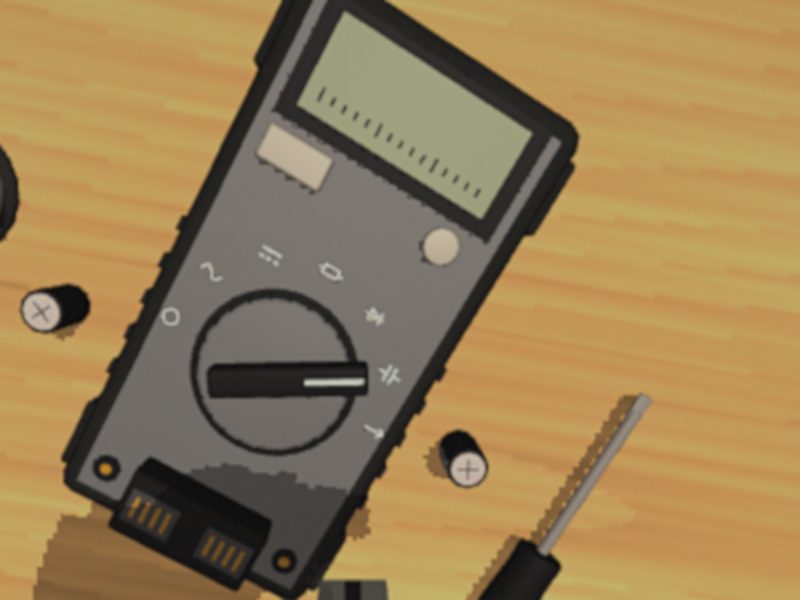

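Run:
```python
from h import *
import cv2
d=np.load("c6.npz");c={k:d[k] for k in d.files}
cr=lambda p:((p[0]+.5)/2-.5+140,(p[1]+.5)/2-.5)
g=cv2.cvtColor(cv2.imread("pics/w6raw.png"),6)
m=np.zeros_like(g);m[183:198,288:324]=1
ys,xs=np.nonzero((g>120)&(m>0))
l=cv2.fitLine(np.c_[xs,ys].astype(np.float32),2,0,.01,.01).ravel()
y=lambda x:l[3]+(x-l[2])*l[1]/l[0]
a,b=[ray("wrist",(x,y(x)),.064,c)[:2] for x in(xs.min(),xs.max())]
ang=lambda v:np.degrees(np.arctan2(v[1],v[0]))
K=lambda p,z:ray("wrist",cr(p),z,c)[:2]
z,h,ds=K((295,157),.0515),K((440,246),.0515),K((273,371.5),.051)
print("line",ang(b-a),"edges",ang(K((366,363),.064)-K((209,367),.064)),ang(K((366,393),.064)-K((212,397),.064)))
print("yaw keys",ang(z-h)-90,"dial-keys",ang((z+h)/2-ds),"disp",ang(K((300,106),.046)-K((484,219),.046))-90,ang(K((347,10),.046)-K((532,131),.046))-90)
print("zero",z,w((50,31)),"dial",ds)
o=readout.get_obs()
for yw in (YAW,):
  for zz in(.08,.056): print(rel(w((50,31)),zz,.17,o))
```

```text
line -78.56932703900269 edges -78.67725382228852 -78.6326648983177
yaw keys -20.161984286177017 dial-keys -20.752369518192044 disp -19.697259430673313 -20.184598884228222
zero [ 0.61115173 -0.02618294] [ 0.61213963 -0.02597374] dial [ 0.53314395 -0.02931666]
[[101.9, -20.2, 127.7], [0.0, 0.0, 0.003], 0]
[[101.9, -20.2, 151.7], [0.0, 0.0, 0.003], 0]
```

Call:
send_rows --moves '[[[35,-7,10],[0,0,0],0],[[70,-14,40],[0,0,0],0],[[101,-20,70],[0,0,0],0],[[101,-20,100],[0,0,0],0],[[101,-20,130],[0,0,0],0],[[101,-20,145],[0,0,0],0],[[101,-20,150],[0,0,0],0],[[101,-20,150],[0,0,0],0],[[101,-20,150],[0,0,0],0]]'

```text
clock: 8.43
eef_pos: [0.6119, -0.0262, 0.1301]
tool_rot: [0.996, 0.086, -0.0, 0.0]
ft_force: [0.3, -0.1, 1.3]
grip_width: 0.0
```

Run:
```python
from h import *
print(rel((.6117,-.026),.047,.17),readout.get_obs()["ft_force"])
```

```text
[[-0.1, -0.2, 10.5], [0.0, 0.001, 0.003], 0] [ 0.26998384 -0.08520633  1.33690672]
```

Press gently to just above full travel first.

Call:
send_rows --moves '[[[0,0,3],[0,0,0],0],[[0,0,6],[0,0,0],0],[[0,0,7],[0,0,0],0],[[0,0,8],[0,0,0],0],[[0,0,9],[0,0,0],0],[[0,0,9],[0,0,0],0],[[0,0,9],[0,0,0],0]]'

```text
clock: 9.02
eef_pos: [0.6125, -0.0263, 0.1219]
tool_rot: [0.996, 0.086, 0.001, 0.0]
ft_force: [0.7, -0.6, 2.6]
grip_width: -0.0003
```

Call:
send_rows --moves '[[[0,0,1],[0,0,0],0],[[0,0,2],[0,0,0],0],[[0,0,2],[0,0,0],0],[[0,0,2],[0,0,0],0]]'

```text
clock: 9.35
eef_pos: [0.6125, -0.0263, 0.1202]
tool_rot: [0.996, 0.086, 0.001, 0.0]
ft_force: [-0.6, 0.0, 4.6]
grip_width: 0.0002
```

Call:
send_rows --moves '[[[0,0,0.7],[0,0,0],0],[[0,0,1.4],[0,0,0],0],[[0,0,1.4],[0,0,0],0],[[0,0,1.4],[0,0,0],0]]'

```text
clock: 9.68
eef_pos: [0.6125, -0.0263, 0.1201]
tool_rot: [0.996, 0.086, 0.001, 0.0]
ft_force: [-1.9, 0.4, 10.6]
grip_width: -0.0001
```

The key is bottomed: the force rose to 10.6 N with no further motion. I release it now and look again.

Call:
send_rows --moves '[[[0,0,-3],[0,0,0],0],[[0,0,-8],[0,0,0],0],[[0,0,-40],[0,0,0],0],[[0,0,-80],[0,0,0],0],[[-20,10,-120],[0,0,0],0],[[-55,15,-160],[0,0,0],0],[[-97,20,-160],[0,0,0],0],[[-97,20,-160],[0,0,0],0],[[-97,20,-160],[0,0,0],0]]'

```text
clock: 10.43
eef_pos: [0.5175, -0.0634, 0.2811]
tool_rot: [0.996, 0.086, 0.001, 0.0]
ft_force: [0.1, 0.8, -0.2]
grip_width: -0.0003
```

Run:
```python
from h import *
import cv2
c=get_calibration("wrist");i=camera("wrist")[:,:,::-1].copy();cv2.imwrite("pics/w7raw.png",i)
np.savez("c7.npz",**{k:np.array(v) for k,v in c.items()})
for m,z in(((-24,0),.051),((50,31),.0515),((50,-31),.0515)): print(m,proj("wrist",np.r_[w(m),z],c))
print(readout.get_obs()["ft_force"])
cv2.imwrite("pics/w7.png",cv2.resize(i[0:300,140:540],(800,600)))
```

```text
(-24, 0) [276.15879593 190.42485802]
(50, 31) [286.45262178  80.58026725]
(50, -31) [360.09001336 125.24028904]
[ 0.40492169 -0.14721263 -0.47540962]
```

View pics/w7.png

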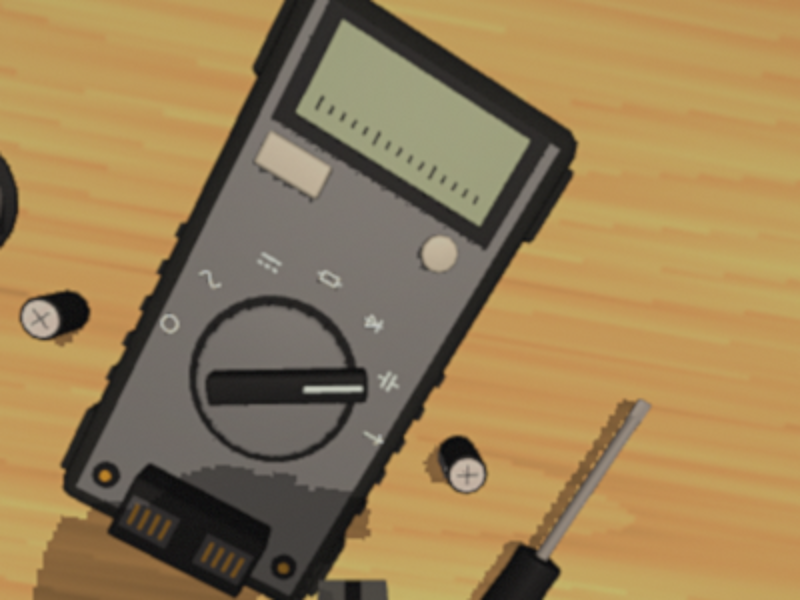

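```bash
python3 -c "
from workcell import order;print(order.job_done())"
```

```text
the job is handed in; nothing more can be done
None
```

The dial is at the capacitor symbol and the zero key has been pressed right down and let go. The job is handed in at about 10.5 s on the robot's clock.

- **Dial:** I pushed the tab clockwise from the box, past the diode, to the capacitor. After the first push it measured about 146° against the nominal 150°, so I nudged it once more. It then measured about 148.5°, roughly 1.5° short of nominal, with my measurement good to about 1°. I did not push it further, and the final picture shows it unchanged.
- **Zero key:** I pressed it with the closed fingertips until the tips stopped about 4 mm below the key's rest height and the force rose to 10.6 N. It was then released and looked up again in the final picture.
- **Rest of the scene:** The hold key was not touched. The meter stayed put to about 1 mm, the limit of what I could measure. The capacitors and screwdriver looked undisturbed in the final wrist picture. The spool was only partly in that view, and the pedal and marker were not checked after the key press. The fingers ended well clear.

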